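# Pack a gel casting box with filler plates and hold the wedge home

## Task

Slide the gate of the gel casting box fully shut, then stand filler plates from the rack upright in the gap in front of the glass cassette, one or two, as many as it takes for the orange wedge, lowered between the last plate and the gate with its slope toward the gate, to jam well down in the gap but before its foot reaches the box floor. Press the wedge down until you feel the pack go tight, without forcing it because the cassette is glass, and finish while still gripping the wedge and pressing it home; leave unused plates in the rack and the other things on the bench alone.

Things in the scene. Friction and masses are not known exactly. Their poses are not given: they have to be found in the camera images.
- casting_box: fixed gel casting box, pale grey base 164 x 96 mm, floor 10 mm above the table. Origin on the table; its x axis runs along the stack from the gate (-x, nearer the robot) to the cassette and its screw (+x), y across, chamber centred on y = 0. Clear side walls 40 mm high, inside faces at y = +-38 mm from x = -48 to +52 mm. Rear wall 74 mm high at x = +51
- gate (a joint): slide of the dark gate along its cross track, m: 0 = fully shut against its end stop (gate centred across the box), grows to 0.065 as it is slid toward the box's -y. Starts part open. The low track (19 mm) reaches to y = -138 mm. About 2 N of friction, stays where left
- gate_grip (a point): point on the red ribbed grip of the gate, 14 (box x) x 24 (box y) x 36 mm tall; the point is 80 mm above the table, the grip's top 90 mm; moves with the gate. 16 mm free between the grip and the gate, free on the other sides
- gate_pad (a point): middle of the gate's pad that faces the chamber, 60 mm above the box floor, at box x = -55 mm. The pad slopes like the wedge, 0.35 mm back (-x) per mm up, from 50 to 70 mm above the floor; its top is the gate's top. The gap to fill runs along box x from here to the cassette's front face
- cassette: upright glass gel cassette 72 wide x 75 tall clipped to a dark backing plate that a screw sets at another depth each time; it does not yield. Origin: middle of the lower edge of its front face (the face toward the gate), on the box floor; axes as the box. Gap from this face to the gate pad: 29 to 48 mm
- rack: fixed pale grey rack, 172 (own x) x 88 x 28 mm, origin on the table; its own x runs along the row: fillers stand at x = +52, +16, -20 mm, wedge at -52 mm
- filler_1: pale blue filler plate, 12 thick (own x) x 70 wide (own y) x 75 tall, 70 g; on the middle of its top a tab 8 (x) x 30 (y) mm, from 74 to 102 mm up: grip the tab across its 30 mm. Origin: centre of the underside, z up. Starts upright in a rack slot 22 mm deep, 6 mm above the table: lift straight up. All three alike
- filler_2: pale blue filler plate, 12 thick (own x) x 70 wide (own y) x 75 tall, 70 g; on the middle of its top a tab 8 (x) x 30 (y) mm, from 74 to 102 mm up: grip the tab across its 30 mm. Origin: centre of the underside, z up. Starts upright in a rack slot 22 mm deep, 6 mm above the table: lift straight up. All three alike
- filler_3: pale blue filler plate, 12 thick (own x) x 70 wide (own y) x 75 tall, 70 g; on the middle of its top a tab 8 (x) x 30 (y) mm, from 74 to 102 mm up: grip the tab across its 30 mm. Origin: centre of the underside, z up. Starts upright in a rack slot 22 mm deep, 6 mm above the table: lift straight up. All three alike
- wedge: orange wedge 60 wide (own y), 75 tall, 90 g. Upright face at own x = +3 mm; other face slopes to own -x going up: 6 mm thick at the foot, +0.35 mm per mm up (30.5 mm at the top). Tab 8 (x) x 30 (y) mm on top at own x = -7.5 mm, 74 to 102 mm up. Origin: middle of the foot. Starts upright in the rack's end slot, 6 mm above the table. In the box its axes must point as the box's
- microscope: fixed binocular microscope, a tall obstacle to the left of the work: within 145 mm of its origin in x, 95 mm in y, 407 mm tall; origin on the table under its middle. Swing the arm over or round it
- beaker: glass beaker, 53 dia x 70 mm, bystander, origin under its centre
- bench_timer: small bench timer 52 x 62 x 23 mm, bystander, origin under its centre
- tip_rack: yellow pipette tip rack 66 x 86 x 54 mm, bystander, origin under its centre
- micropipette: micropipette lying down, 36 x 186 x 29 mm, bystander, origin under its centre

How it is judged:
By the outcome, as a careful person would: the job done as asked, in the order asked, and still so for the second after the job is handed in, while the arm keeps its last pose, push and grip.
It also fails if it takes over 72 s, if anything falls off the work surface, if the arm or the gripper's body presses on something with over 40 N, if the wrist force passes 120 N, or if a joint passes its speed limit or range.

## Robot

A 6-joint arm with a two-finger parallel gripper is mounted at the origin on a cart in front of the work surface, level with it; the furniture and walls round the work are solid. World frame = base frame: x ahead of the robot, y to its left, z up, the work surface at z = 0. Lengths are in m, angles in rad, forces in N, time in s.
With the tool pointing down it reaches from about 0.3 to 0.875 m from the base axis. Payload 6.4 kg.
Tool frame: the origin (TCP) lies at the very end of the fingers, on their centre line; the grasp point (between the pads) lies 19 mm behind it; z points along the fingers, y is the line along which they close (so a half turn about z gives the same grasp; the last joint's range is limited). The gripper opens to 85 mm and grips with 20 to 120 N. Pads are 22 mm wide; open, the fingers measure 114 mm over their backs; the gripper's body (76 mm by 85 mm) begins 54 mm behind the grasp point. The pads swing forward as they close: fully open they stand 13 mm farther back than shut.
Start: joints at [-1.328, 0.181, 1.607, -0, 1.354, -0.206], TCP at [0.25, -0.518, 0.231] pointing down, gripper open.
Joint ranges: [-2.99, 2.99], [-0.89, 2.07], [0.3, 2.58], [-1.14, 4.28], [0, 2.63], [-3.12, 3.12]. Speed limits (rad/s): [2.57, 2.57, 3.01, 3.14, 3.14, 3.14].

## Interface

Orientations are given as a unit quaternion [w, x, y, z].
In Python, from bench import ctrl, eyes gives the robot as it stands (ctrl), with the cameras (eyes).
- The arm moves only by the shell command python3 jog.py 'ROWS'. ROWS is a JSON list of rows, 1 to 10 of them, each of 7 numbers: dx, dy, dz in m, then a rotation vector rx, ry, rz in rad, then the opening from 0.0 (shut) to 1.0 (fully open); each row is the pose to reach, as a shift and turn from the pose commanded when the command began, along the tool's axes at that moment; what a row does not reach only later rows make up. A row lasts 1/8 s, in which the tool goes at most 0.0625 m and 0.188 rad, less where a joint would pass 70% of its speed; a pose out of reach is approached as far as the arm can. The fingers move at their own pace and stop on an object; the grip force is fixed at half the most. Time passes only in rows, so rows that do not move let the fingers close. It prints the time, the measured TCP pose, the force, the opening and the grip force at its end.
- ctrl.get_obs(): the state, without advancing time (a new reading comes with each control period).
- eyes.camera(name): name is "scene" or "side" or "wrist"; returns the picture (384x512x3 uint8, blue, green, red); there is no depth.
- eyes.camera_params(name): a dict with "fovy" (degrees; the focal length in pixels is half the picture's height over the tangent of half this angle, whatever the lens; pixels are square), "cx", "cy" (the principal point, pixels), "dist" ([k1, k2, p1, p2, k3] as OpenCV has them; the pictures are not rectified), "view" (4x4, takes a point from world to camera coordinates). Camera axes: x right, y up, looking along -z (the intrinsics and any distortion apply to the point x, -y, -z); pixel columns grow to the right and rows downward; lengths in m; the calibration is good to about 2 mm. A picture is of the moment at which its call begins: read the wrist's pose just before it. camera_params takes no time and is no camera call; for the wrist camera it gives the pose at the moment of the call.
- ctrl.hand_in(): hands the job in; it is judged then, once.
The state is a dict: "time_s": time; "q": joint angles; "dq": joint speeds; "joint_efforts": joint torques, N m; "eef_pos": TCP position; "eef_rot": TCP orientation; "wrist_force": force on the tool from outside, world axes, zero at the start; "torque": the same for the moment, N m; "opening": opening from 0.0 (shut) to 1.0 (fully open); "grasp_force": force on a finger pad.
Only numpy, scipy, OpenCV 4.12 (cv2) and the standard library are available. Lean on these libraries where they do the work, as an engineer would, in place of code of your own. Each camera call takes 0.05 s, during which the arm holds its last target. There are 200 camera calls.

## Working session

There is one attempt and no reset: what is moved stays moved. The work goes in short steps, Python scripts to look and compute and a shell command to move; the robot and the scene stay as the last step left them, time stands still between calls to the robot, and variables do not carry over. Pictures are saved under pics/ and viewed, at most 10 in all, crops included, and the job is handed in when it is done.

```bash
ls; mkdir -p pics; cat > h.py <<'E'
import numpy as np, cv2
from bench import ctrl, eyes
def cam(n):
    p=eyes.camera_params(n); im=eyes.camera(n); return im,p
def K(p):
    f=192/np.tan(np.radians(p['fovy'])/2)
    return np.array([[f,0,p['cx']],[0,f,p['cy']],[0,0,1.]])
def ray(p,uv):
    uv=np.array(uv,float).reshape(-1,1,2)
    n=cv2.undistortPoints(uv,K(p),np.array(p['dist'],float))[:,0]
    V=np.linalg.inv(np.array(p['view']))
    d=np.c_[n[:,0],-n[:,1],-np.ones(len(n))]@V[:3,:3].T
    return V[:3,3],d
def onz(p,uv,z):
    o,d=ray(p,uv); return o+d*((z-o[2])/d[:,2])[:,None]
def proj(p,X):
    X=np.atleast_2d(X); V=np.array(p['view']); c=X@V[:3,:3].T+V[:3,3]
    c=c*[1,-1,-1]
    return cv2.projectPoints(c.reshape(-1,1,3),np.zeros(3),np.zeros(3),K(p),np.array(p['dist'],float))[0][:,0]
E
python3 - <<'E'
from h import *
a,p=cam('scene');b,q=cam('side');w,_=cam('wrist')
for n,i in zip(['scene','side','wrist'],[a,b,w]): cv2.imwrite(f'pics/{n}0.png',i)
cv2.imwrite('pics/s0.png',cv2.resize(a,(800,600)));cv2.imwrite('pics/d0.png',cv2.resize(b,(800,600)))
for x in (p,q,_):
  print(x['fovy'],x['cx'],x['cy'],x['dist']);print(np.linalg.inv(np.array(x['view'])).round(3))
print(ctrl.get_obs())
E
```

```text
bench.py
jog.py
pics
52.51065065593477 254.86775987508958 196.80217097520594 [-0.03135708  0.          0.          0.          0.        ]
[[ 0.912  0.245 -0.328  0.186]
 [-0.409  0.566 -0.716 -1.004]
 [ 0.011  0.787  0.616  0.753]
 [ 0.     0.     0.     1.   ]]
56.56848592505369 245.0282958304678 191.97269107834262 [-0.09099626  0.          0.          0.          0.        ]
[[ 0.766  0.406 -0.499  0.091]
 [-0.643  0.457 -0.615 -0.78 ]
 [-0.022  0.792  0.61   0.615]
 [ 0.     0.     0.     1.   ]]
66.48966951922817 253.71113907596916 187.67374681765227 [-0.05310185  0.          0.          0.          0.        ]
[[ 0.434  0.86   0.268  0.318]
 [-0.901  0.414  0.129 -0.484]
 [-0.    -0.298  0.955  0.373]
 [ 0.     0.     0.     1.   ]]
{'time_s': 0.15, 'q': array([-1.32830701e+00,  1.81396199e-01,  1.60776947e+00,  5.04921520e-05,
        1.35384154e+00, -2.06323489e-01]), 'dq': array([ 0.00029515, -0.00203444, -0.00044094, -0.00047399, -0.00180785,
        0.00125386]), 'joint_efforts': array([ 1.61287866e-03, -4.45258820e+01, -3.51692712e+01, -1.62523506e-04,
        5.80431035e-03, -3.08936876e-05]), 'eef_pos': array([ 0.24940277, -0.51761788,  0.23058088]), 'eef_rot': array([-7.07611308e-04,  9.74927340e-01,  2.22522315e-01,  1.18573573e-05]), 'wrist_force': array([ 0.56265601, -0.91196921, -0.55478573]), 'torque': array([ 0.03076625, -0.03255877,  0.03022114]), 'grasp_force': 0.0, 'opening': 1.0030068958542102}
```

View pics/s0.png

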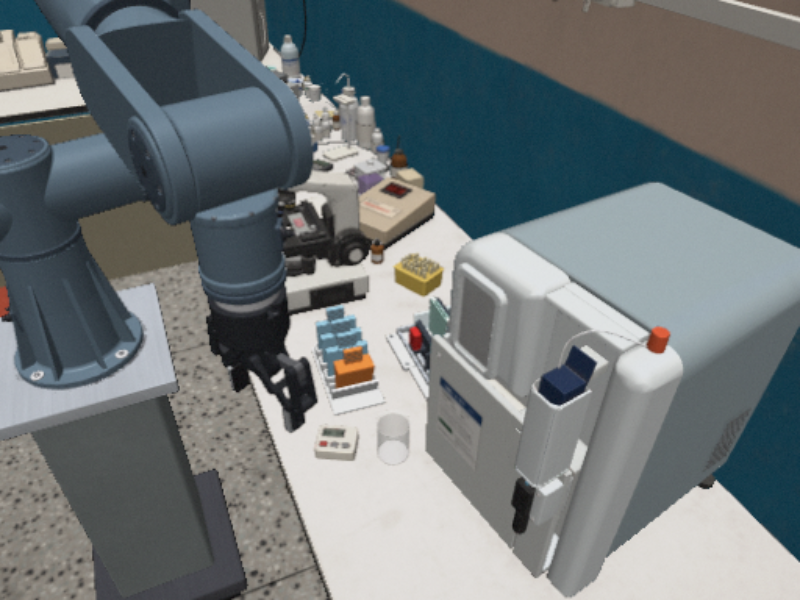

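View pics/d0.png

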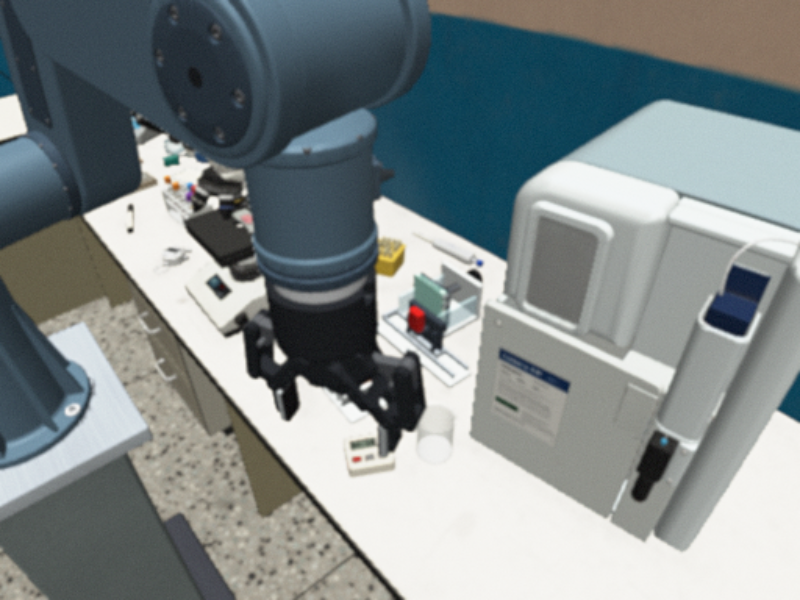

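The scene shows the rack at about (345,365), with the wedge end nearest the camera, and the box partly hidden by the analyser at about (420,345). The side view shows the box with its red grip at (417,319) and the cassette at (430,290).

```bash
python3 - <<'E'
from h import *
p=eyes.camera_params('scene');q=eyes.camera_params('side');s=.64
print('wedge tab',onz(p,[[352*s,350*s]],.105)); print('f tabs',onz(p,[[347*s,340*s],[341*s,325*s],[335*s,310*s]],.105))
print('rack corners',onz(p,[[383*s,398*s],[333*s,410*s]],.028))
print('grip',onz(q,[[417*s,312*s]],.09),onz(p,[[415*s,330*s]],.09))
print('track end',onz(q,[[468*s,375*s],[452*s,382*s]],.019))
print('cass top',onz(q,[[416*s,274*s],[449*s,292*s]],.085), 'beaker',onz(p,[[394*s,455*s]],0),'timer',onz(p,[[337*s,450*s]],0),'micro',onz(p,[[300*s,305*s],[368*s,290*s]],0.0),'tip',onz(p,[[418*s,275*s]],.05))
E
```

```text
wedge tab [[ 0.41924409 -0.32242685  0.105     ]]
f tabs [[ 0.42037385 -0.29667121  0.105     ]
 [ 0.42443933 -0.25709038  0.105     ]
 [ 0.42875331 -0.21504458  0.105     ]]
rack corners [[ 0.45188494 -0.37026976  0.028     ]
 [ 0.36878826 -0.36250047  0.028     ]]
grip [[ 0.53946393 -0.3078814   0.09      ]] [[ 0.54002846 -0.30187215  0.09      ]]
track end [[ 0.55544782 -0.4040699   0.019     ]
 [ 0.5273403  -0.398406    0.019     ]]
cass top [[ 0.61051601 -0.22877524  0.085     ]
 [ 0.61579749 -0.29994884  0.085     ]] beaker [[ 0.43084615 -0.46251873  0.        ]] timer [[ 0.35397528 -0.41842134  0.        ]] micro [[ 4.08811404e-01 -4.38201956e-02  1.11022302e-16]
 [ 5.53580085e-01 -5.08649841e-02  1.11022302e-16]] tip [[ 0.64058075 -0.1068109   0.05      ]]
```

```bash
cat >> h.py <<'E'
from scipy.spatial.transform import Rotation as R
def goto(pos,heading,ref=None):
    """print tool-axes shift and turn to reach world pos with tool down, tool x at heading (rad)"""
    o=ctrl.get_obs(); w,x,y,z=o['eef_rot']; A=R.from_quat([x,y,z,w])
    c,s=np.cos(heading),np.sin(heading)
    B=R.from_matrix(np.array([[c,s,0],[s,-c,0],[0,0,-1.]]))
    d=A.inv().apply(np.array(pos)-o['eef_pos']); r=(A.inv()*B).as_rotvec()
    print('shift',d.round(4),'turn',r.round(4)); return d,r
E
python3 - <<'E'
from h import *
p=eyes.camera_params('scene');q=eyes.camera_params('side');s=.64
print(onz(p,[[428*s,455*s],[545*s,575*s]],0),onz(q,[[474*s,435*s],[610*s,515*s]],0),onz(q,[[488*s,300*s]],0.2))
goto([.40,-.27,.36],.449)
E
python3 jog.py '[[0,0,-0.06,0,0,0,1],[0.05,-0.03,-0.11,0,0,0,1],[0.1,-0.07,-0.13,0,0,0,1],[0.15,-0.1,-0.13,0,0,0,1],[0.2,-0.13,-0.13,0,0,0,1],[0.243,-0.156,-0.13,0,0,0,1],[0.243,-0.156,-0.13,0,0,0,1],[0.243,-0.156,-0.13,0,0,0,1]]'
python3 - <<'E'
from h import *
np.set_printoptions(suppress=True)
b,q=cam('side');w,p=cam('wrist')
np.save('w1.npy',np.array(p,dtype=object),allow_pickle=True)
cv2.imwrite('pics/w1.png',w);cv2.imwrite('pics/side1.png',b)
cv2.imwrite('pics/w1b.png',cv2.resize(w,(800,600),interpolation=cv2.INTER_CUBIC))
E
```

```text
[[ 0.47868821 -0.48351941  0.        ]
 [ 0.53162171 -0.71855739  0.        ]] [[ 0.49189082 -0.4772434   0.        ]
 [ 0.52501857 -0.67264377  0.        ]] [[ 0.52573902 -0.44711287  0.2       ]]
shift [ 0.2432 -0.1579 -0.1291] turn [-0.0014 -0.0003 -0.0002]
time_s: 1.15
eef_pos: [0.4006, -0.2722, 0.3611]
eef_rot: [0.0, 0.975, 0.223, -0.0]
wrist_force: [0.6, -0.1, -0.5]
opening: 0.999
grasp_force: 0.0
```

View pics/w1b.png

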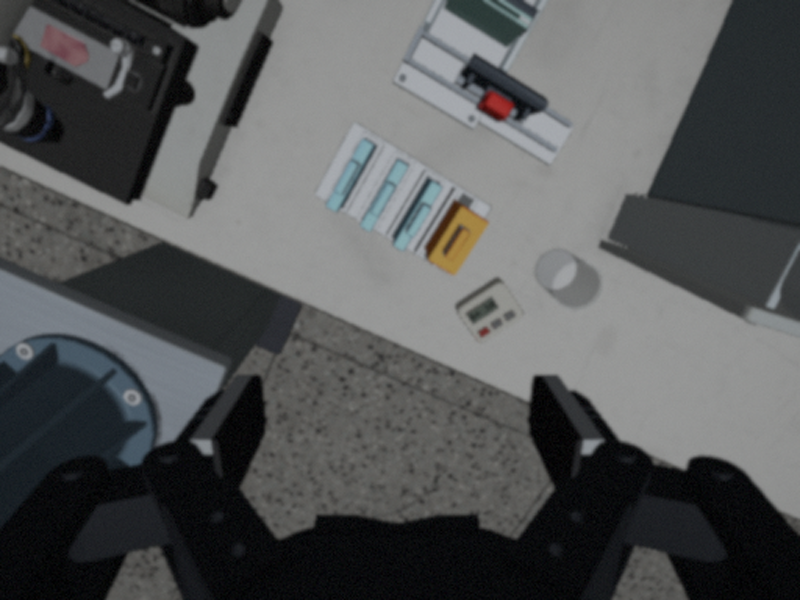

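The wrist view shows the rack (fillers at (352,172), (385,194), (418,215), wedge at (458,238)), the gate grip at (495,105) and the beaker and timer nearby. The box is cut off at the top, so I'll move forward and look again.

```bash
python3 - <<'E'
from h import *
goto([.54,-.27,.36],0.07)
E
python3 jog.py '[[0.05,0.02,0,0,0,0.13,1],[0.1,0.05,0,0,0,0.26,1],[0.126,0.06,0,0,0,0.379,1],[0.126,0.06,0,0,0,0.379,1],[0.126,0.06,0,0,0,0.379,1],[0.126,0.06,0,0,0,0.379,1]]'
python3 - <<'E'
from h import *
w,p=cam('wrist')
import pickle; pickle.dump((w,p),open('w2.pkl','wb'))
cv2.imwrite('pics/w2b.png',cv2.resize(w,(800,600),interpolation=cv2.INTER_CUBIC))
E
```

```text
shift [0.1275 0.0577 0.0009] turn [-2.000e-04  6.000e-04  3.772e-01]
time_s: 2.0
eef_pos: [0.5393, -0.2723, 0.3616]
eef_rot: [0.0, 0.999, 0.034, 0.0]
wrist_force: [0.1, -0.0, 0.7]
opening: 1.0
grasp_force: 0.0
```

View pics/w2b.png

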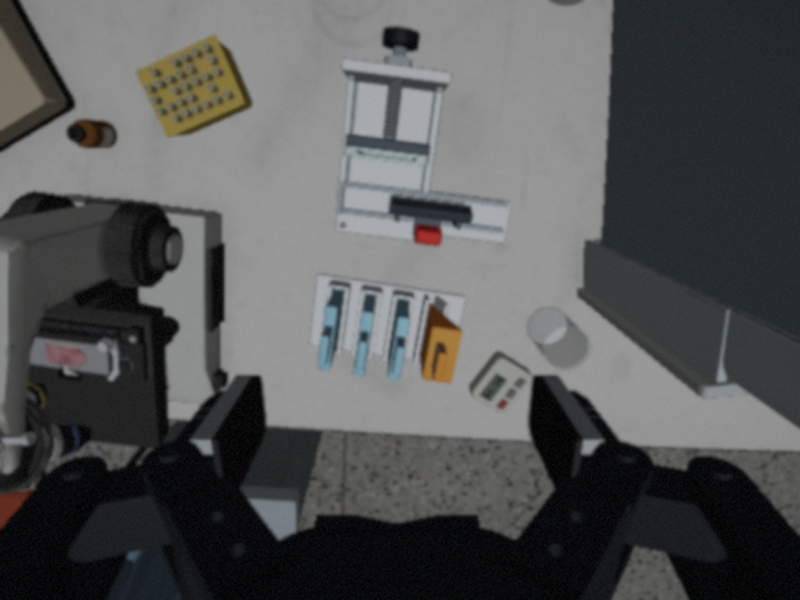

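The wrist view has everything: cassette front edge at about (360–425,155), gate (392–470,203), red grip (427,233) and track front edge (338,229)–(508,240). In the rack, the fillers are at x≈330, 365 and 400, and the wedge is at (440,345).

```bash
python3 - <<'E'
from h import *
import pickle
w,p=pickle.load(open('w2.pkl','rb')); s=.64
hsv=cv2.cvtColor(w,cv2.COLOR_BGR2HSV); H,S,V=cv2.split(hsv)
def blobs(m,amin,z,roi,nm):
    m=(m*255).astype(np.uint8); k=np.zeros_like(m); x0,x1,y0,y1=roi; k[y0:y1,x0:x1]=m[y0:y1,x0:x1]
    cs,_=cv2.findContours(k,cv2.RETR_EXTERNAL,cv2.CHAIN_APPROX_NONE)
    for c in cs:
        if cv2.contourArea(c)<amin: continue
        r=cv2.minAreaRect(c); X=onz(p,cv2.boxPoints(r),z)
        print(nm,cv2.contourArea(c),np.round(r[0],1),'ctr',X.mean(0).round(4)); print(X[:,:2].round(4).tolist())
blobs(((H<8)|(H>172))&(S>150)&(V>60),15,.09,(250,300,130,165),'red')
blobs((H>8)&(H<22)&(S>130),40,.081,(265,310,180,260),'wedge')
blobs((H>90)&(H<110)&(S>70),30,.081,(195,290,170,250),'blue')
# box lines
print('track front', onz(p,np.array([[338,229],[508,240]])*s,.019))
print('base/track rear', onz(p,np.array([[512,202]])*s,.019))
print('rear wall top front', onz(p,np.array([[345,74],[448,84]])*s,.074))
print('rear wall top back', onz(p,np.array([[343,60],[451,72]])*s,.074))
print('cass',onz(p,np.array([[360,153],[425,160]])*s,.085)); print('gate inner top',onz(p,np.array([[392,197],[471,206]])*s,.08))
print('rack',onz(p,np.array([[318,275],[465,294],[310,345]])*s,.028))
a=w[5:160,195:335]; b=w[165:260,190:310]
cv2.imwrite('pics/boxz.png',cv2.resize(a,None,fx=3.8,fy=3.8,interpolation=cv2.INTER_CUBIC))
E
```

```text
red 129.5 [273.5 150. ] ctr [ 0.544 -0.3    0.09 ]
[[0.5505, -0.2888], [0.5519, -0.31], [0.5376, -0.3114], [0.5361, -0.2899]]
wedge 757.0 [281.8 220.8] ctr [ 0.4309 -0.3237  0.081 ]
[[0.3952, -0.3036], [0.471, -0.31], [0.4668, -0.343], [0.3904, -0.3383]]
blue 256.5 [254.4 217.1] ctr [ 0.434  -0.2803  0.081 ]
[[0.3933, -0.2721], [0.4756, -0.2775], [0.4747, -0.2882], [0.3923, -0.2834]]
blue 183.5 [232.7 214.1] ctr [ 0.4368 -0.2461  0.081 ]
[[0.396, -0.2384], [0.4782, -0.2456], [0.4775, -0.2537], [0.3953, -0.247]]
blue 311.5 [211.1 211. ] ctr [ 0.4396 -0.2124  0.081 ]
[[0.3991, -0.2006], [0.4814, -0.2109], [0.4801, -0.2238], [0.3977, -0.2142]]
track front [[ 0.53120878 -0.21030397  0.019     ]
 [ 0.53200039 -0.39306611  0.019     ]]
base/track rear [[ 0.57249017 -0.39172975  0.019     ]]
rear wall top front [[ 0.67654112 -0.21794261  0.074     ]
 [ 0.6746131  -0.30780803  0.074     ]]
rear wall top back [[ 0.68768761 -0.21575176  0.074     ]
 [ 0.68451321 -0.3094647   0.074     ]]
cass [[ 0.61123816 -0.23497085  0.085     ]
 [ 0.60920972 -0.29256873  0.085     ]]
gate inner top [[ 0.57445946 -0.26560573  0.08      ]
 [ 0.57141756 -0.3386313   0.08      ]]
rack [[ 0.4814758  -0.19138318  0.028     ]
 [ 0.47095599 -0.35196387  0.028     ]
 [ 0.39874354 -0.18372809  0.028     ]]
```

View pics/boxz.png

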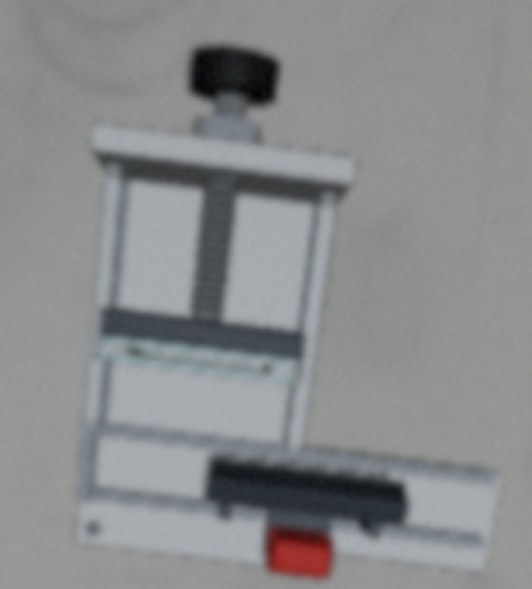

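The zoomed crop shows the gate offset to -y by about 40 mm, with the cassette front edge about 32 mm from the pad, so one filler is likely enough. First I'll shut the gate.

```bash
python3 - <<'E'
from h import *
goto([.544,-.300,.2],-.03); goto([.544,-.300,.062],-.03)
E
```

```text
shift [0.0026 0.0281 0.1617] turn [ 0.0004 -0.0003  0.099 ]
shift [0.0026 0.028  0.2997] turn [ 0.0004 -0.0003  0.099 ]
```

```bash
python3 jog.py '[[0.003,0.028,0.05,0,0,0.1,1],[0.003,0.028,0.1,0,0,0.1,1],[0.003,0.028,0.15,0,0,0.1,1],[0.003,0.028,0.2,0,0,0.1,1],[0.003,0.028,0.25,0,0,0.1,1],[0.003,0.028,0.299,0,0,0.1,1],[0.003,0.028,0.299,0,0,0.1,1]]' && python3 jog.py '[[0,0,0,0,0,0,0.2],[0,0,0,0,0,0,0.2],[0,0,0,0,0,0,0.2],[0,0,0,0,0,0,0.2],[0,0,0,0,0,0,0.2]]'
```

```text
time_s: 2.92
eef_pos: [0.5419, -0.2971, 0.0584]
eef_rot: [-0.003, 1.0, -0.015, -0.003]
wrist_force: [-0.3, -0.5, 1.0]
opening: 0.998
grasp_force: 0.0
time_s: 3.55
eef_pos: [0.546, -0.3004, 0.0664]
eef_rot: [0.001, 1.0, -0.015, 0.001]
wrist_force: [-6.0, 1.0, 5.6]
opening: 0.27
grasp_force: 60.0
```

```bash
python3 jog.py '[[0,-0.008,0,0,0,0,0.2],[0,-0.016,0,0,0,0,0.2],[0,-0.024,0,0,0,0,0.2],[0,-0.03,0,0,0,0,0.2],[0,-0.034,0,0,0,0,0.2],[0,-0.034,0,0,0,0,0.2]]'; python3 jog.py '[[0,-0.003,0,0,0,0,0.2],[0,-0.005,0,0,0,0,0.2],[0,-0.005,0,0,0,0,0.2]]'
```

```text
time_s: 4.3
eef_pos: [0.5478, -0.2664, 0.0664]
eef_rot: [0.002, 1.0, -0.015, 0.002]
wrist_force: [-3.2, 0.7, 7.4]
opening: 0.267
grasp_force: 61.2
time_s: 4.68
eef_pos: [0.5481, -0.2618, 0.0664]
eef_rot: [0.002, 1.0, -0.015, 0.002]
wrist_force: [-4.0, -0.5, 6.4]
opening: 0.267
grasp_force: 61.2
```

```bash
python3 jog.py '[[0,-0.002,0,0,0,0,0.2],[0,-0.003,0,0,0,0,0.2],[0,-0.003,0,0,0,0,0.2]]'; python3 jog.py '[[0,-0.002,0,0,0,0,0.2],[0,-0.003,0,0,0,0,0.2],[0,-0.003,0,0,0,0,0.2]]'
```

```text
time_s: 5.05
eef_pos: [0.5483, -0.259, 0.0664]
eef_rot: [0.002, 1.0, -0.015, 0.002]
wrist_force: [-3.4, -1.0, 6.1]
opening: 0.267
grasp_force: 61.1
time_s: 5.42
eef_pos: [0.5484, -0.256, 0.0664]
eef_rot: [0.002, 1.0, -0.015, 0.002]
wrist_force: [-3.1, -1.1, 6.4]
opening: 0.27
grasp_force: 61.1
```

```bash
python3 jog.py '[[0,-0.003,0,0,0,0,0.2],[0,-0.004,0,0,0,0,0.2],[0,-0.004,0,0,0,0,0.2]]'; python3 jog.py '[[0,-0.002,0,0,0,0,0.2],[0,-0.003,0,0,0,0,0.2],[0,-0.003,0,0,0,0,0.2]]'
```

```text
time_s: 5.8
eef_pos: [0.5485, -0.2545, 0.0665]
eef_rot: [0.004, 1.0, -0.015, 0.003]
wrist_force: [-4.1, -10.2, 1.4]
opening: 0.264
grasp_force: 61.5
time_s: 6.18
eef_pos: [0.5486, -0.2544, 0.0665]
eef_rot: [0.006, 1.0, -0.016, 0.003]
wrist_force: [-3.2, -21.0, -3.2]
opening: 0.27
grasp_force: 61.8
```

```bash
python3 jog.py '[[0,0.003,0,0,0,0,1],[0,0.003,0,0,0,0,1],[0,0.003,0,0,0,0,1],[0,0.003,-0.05,0,0,0,1],[0.02,0.003,-0.1,0,0,0,1],[0.035,0.003,-0.155,0,0,0,1],[0.035,0.003,-0.155,0,0,0,1],[0.035,0.003,-0.155,0,0,0,1]]'
python3 - <<'E'
from h import *
import pickle
w,p=cam('wrist'); pickle.dump((w,p),open('w3.pkl','wb'))
cv2.imwrite('pics/w3b.png',cv2.resize(w[:288,100:484],(800,600),interpolation=cv2.INTER_CUBIC))
E
```

```text
time_s: 7.18
eef_pos: [0.5816, -0.2506, 0.217]
eef_rot: [-0.0, 1.0, -0.015, -0.0]
wrist_force: [0.3, 1.0, -0.7]
opening: 1.0
grasp_force: 0.0
```

View pics/w3b.png

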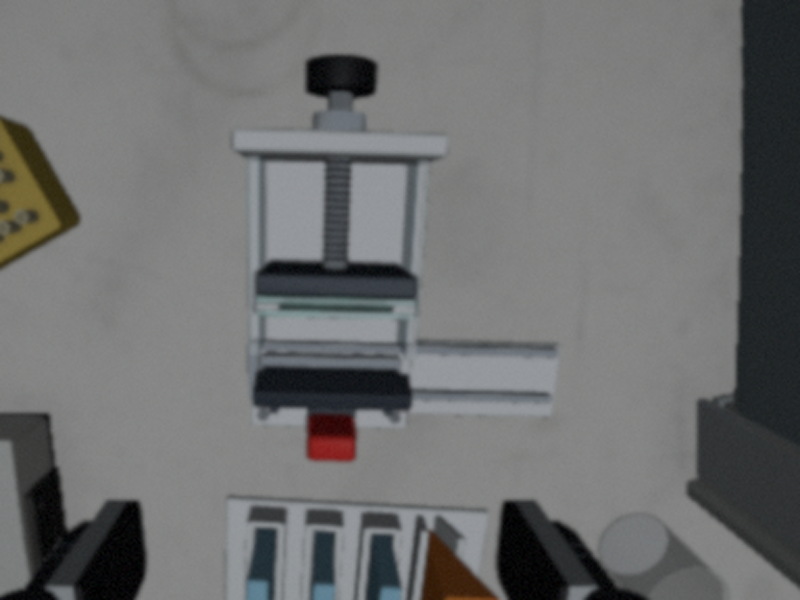

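The gate is now centred on the box: gate band at crop (255–410, 370–408), cassette band (255–415, 297–316), rear wall top (235–446, 131–160). Next I'll extract the edges numerically.

```bash
python3 - <<'E'
from h import *
import pickle
w,p=pickle.load(open('w3.pkl','rb')); s=.48
g=cv2.cvtColor(w,cv2.COLOR_BGR2GRAY).astype(float)
for c0,c1 in ((232,242),(252,262),(275,285)):
    print(c0,[(r,int(v)) for r,v in zip(range(136,200),g[136:200,c0:c1].mean(1))])
def E(name,cols,r0,r1,sign,z):
    pts=[]
    for c in cols:
        col=cv2.GaussianBlur(g[:,c-1:c+2].mean(1)[:,None],(1,5),0)[:,0]; d=sign*np.gradient(col)[r0:r1]
        i=int(d.argmax()); 
        if 0<i<len(d)-1:
            a,b,e=d[i-1:i+2]; i=i+.5*(a-e)/(a-2*b+e+1e-9)
        pts.append((c,r0+i))
    X=onz(p,pts,z); k=np.polyfit(X[:,1],X[:,0],1); res=X[:,0]-np.polyval(k,X[:,1])
    print(name,'x at y=-.255: %.4f slope %.4f sd %.4f'%(np.polyval(k,-.255),k[0],res.std()), np.mean(pts,0).round(1))
rg=range(228,292,3)
E('cass front',rg,148,157,-1,.085)
E('rearwall back',range(220,308,3),58,68,1,.074)
E('rearwall front',range(220,308,3),70,80,-1,.074)
E('gate dark start',rg,172,183,-1,.08)
E('gate dark end',[*range(228,244,3),*range(276,292,3)],188,202,1,.08)
E('track front',range(304,362,3),194,204,-1,.019)
E('track back',range(304,362,3),160,168,1,.019)
# sides
m=onz(p,[[100+235*s,131*s],[100+446*s,137*s]],.074); print('rw ends',m)
m=onz(p,[[100+255*s,390*s],[100+411*s,390*s]],.08); print('gate ends',m)
E
```

```text
232 [(136, 60), (137, 59), (138, 57), (139, 54), (140, 49), (141, 52), (142, 80), (143, 110), (144, 116), (145, 102), (146, 85), (147, 79), (148, 93), (149, 121), (150, 137), (151, 141), (152, 146), (153, 149), (154, 151), (155, 151), (156, 151), (157, 151), (158, 151), (159, 151), (160, 151), (161, 149), (162, 136), (163, 107), (164, 95), (165, 104), (166, 111), (167, 114), (168, 107), (169, 85), (170, 79), (171, 99), (172, 113), (173, 114), (174, 106), (175, 85), (176, 53), (177, 27), (178, 20), (179, 19), (180, 19), (181, 21), (182, 20), (183, 20), (184, 20), (185, 21), (186, 21), (187, 25), (188, 31), (189, 38), (190, 39), (191, 39), (192, 38), (193, 37), (194, 45), (195, 77), (196, 114), (197, 135), (198, 145), (199, 149)]
252 [(136, 62), (137, 61), (138, 61), (139, 59), (140, 54), (141, 50), (142, 69), (143, 99), (144, 115), (145, 110), (146, 88), (147, 68), (148, 73), (149, 102), (150, 129), (151, 139), (152, 138), (153, 144), (154, 149), (155, 151), (156, 151), (157, 152), (158, 151), (159, 151), (160, 151), (161, 150), (162, 140), (163, 115), (164, 94), (165, 101), (166, 111
[... 1082 characters left out ...]
, (198, 139), (199, 147)]
cass front x at y=-.255: 0.6035 slope 0.0404 sd 0.0015 [259.5 155.5]
rearwall back x at y=-.255: 0.6866 slope 0.0550 sd 0.0002 [263.5  63.7]
rearwall front x at y=-.255: 0.6785 slope 0.0528 sd 0.0002 [263.5  73. ]
gate dark start x at y=-.255: 0.5817 slope 0.0603 sd 0.0003 [259.5 176.2]
gate dark end x at y=-.255: 0.5605 slope 0.0707 sd 0.0015 [259.5 196.5]
track front x at y=-.255: 0.5394 slope 0.0542 sd 0.0001 [332.5 198.3]
track back x at y=-.255: 0.5766 slope 0.0275 sd 0.0000 [332.5 167. ]
rw ends [[ 0.68828319 -0.21598135  0.074     ]
 [ 0.68322972 -0.30833124  0.074     ]]
gate ends [[ 0.57145653 -0.21847437  0.08      ]
 [ 0.56923028 -0.29340355  0.08      ]]
```

```bash
python3 - <<'E'
from h import *
import pickle
w,p=pickle.load(open('w3.pkl','rb'))
X=onz(p,[[257,r] for r in (142,147,149,151.7,153)],.085); print(X[:,:2].round(4))
print(onz(p,[[257,187.8],[257,194.5]],.08).round(4), onz(p,[[257,176.3]],.06),onz(p,[[257,176.3]],.03))
print(p['view'][2] if 0 else np.linalg.inv(np.array(p['view']))[:3,3])
pw,pp=pickle.load(open('w2.pkl','rb'))
# rack/tab detection again
E
python3 - <<'E'
from h import *
import pickle
w,p=pickle.load(open('w3.pkl','rb'))
a=cv2.resize(w[130:205,210:305],None,fx=8,fy=8,interpolation=cv2.INTER_CUBIC)
cv2.imwrite('pics/z3.png',a)
E
```

```text
[[ 0.6164 -0.2542]
 [ 0.6117 -0.2541]
 [ 0.6098 -0.254 ]
 [ 0.6072 -0.254 ]
 [ 0.6059 -0.2539]]
[[ 0.5698 -0.2531  0.08  ]
 [ 0.5627 -0.2529  0.08  ]] [[ 0.57630658 -0.25346586  0.06      ]] [[ 0.56820459 -0.25360472  0.03      ]]
[ 0.65727067 -0.25207813  0.35979332]
```

View pics/z3.png

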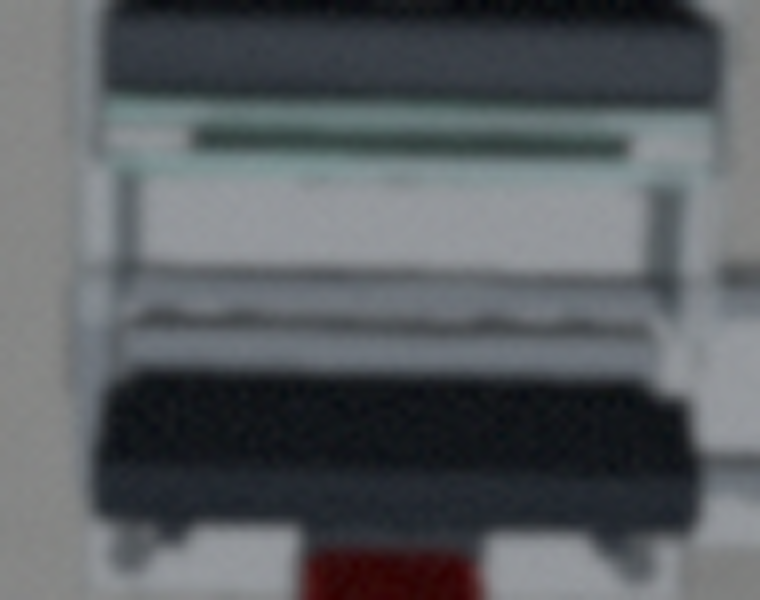

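The zoom shows the front glass edge at row ≈178 (x≈.6066) and the gate's inner top edge at row ≈465 (x≈.5698). That puts the gap at about 33 mm, so one filler is right (jam height about 16 mm). Next I'll measure the rack from above it.

```bash
python3 - <<'E'
from h import *
print(ctrl.get_obs()['q'].round(3))
goto([.42,-.30,.25],1.50)
E
```

```text
[-0.594  0.321  1.467  0.     1.356  1.006]
shift [-0.1595  0.0544 -0.0339] turn [-2.7000e-03  6.0000e-04 -1.5296e+00]
```

```bash
python3 jog.py '[[-0.03,0.01,-0.02,0,0,-0.18,1],[-0.06,0.03,-0.034,0,0,-0.36,1],[-0.1,0.05,-0.034,0,0,-0.54,1],[-0.13,0.07,-0.034,0,0,-0.72,1],[-0.155,0.08,-0.034,0,0,-0.9,1],[-0.155,0.08,-0.034,0,0,-1.08,1],[-0.155,0.08,-0.034,0,0,-1.26,1],[-0.155,0.08,-0.034,0,0,-1.44,1],[-0.155,0.08,-0.034,0,0,-1.53,1],[-0.155,0.08,-0.034,0,0,-1.53,1]]'
python3 - <<'E'
from h import *
import pickle
w,p=cam('wrist'); pickle.dump((w,p),open('w4.pkl','wb'))
cv2.imwrite('pics/w4b.png',cv2.resize(w,(800,600),interpolation=cv2.INTER_CUBIC))
E
```

```text
time_s: 8.48
eef_pos: [0.4236, -0.3257, 0.2495]
eef_rot: [-0.002, 0.732, 0.681, 0.0]
wrist_force: [0.0, -0.4, 0.8]
opening: 1.001
grasp_force: 0.0
```

View pics/w4b.png

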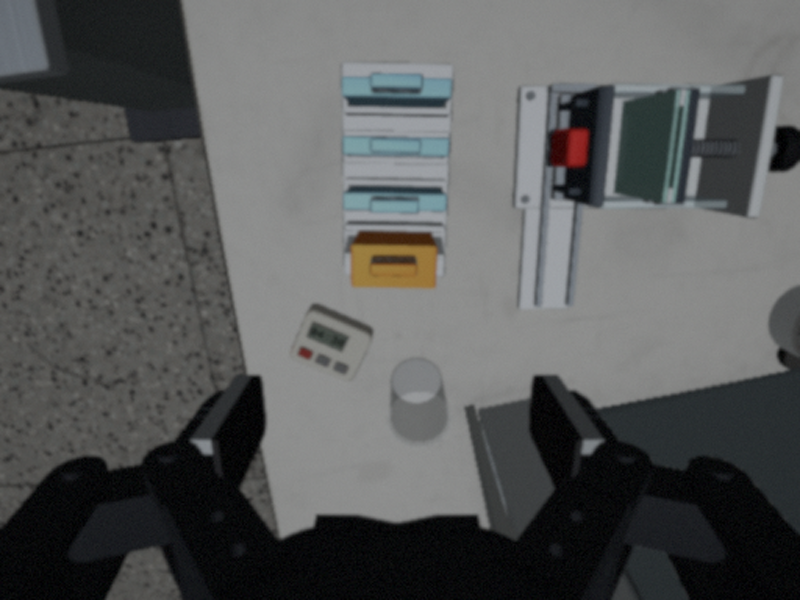

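The rack shows clearly: tab tops at f2 (395,146), f3 about (394,207) and wedge about (393,269), with rows parallel to the image rows.

```bash
python3 - <<'E'
from h import *
import pickle
w,p=pickle.load(open('w4.pkl','rb')); s=.64
H,S,V=cv2.split(cv2.cvtColor(w,cv2.COLOR_BGR2HSV))
for c0,c1 in((246,260),(228,236)): print(c0,'V',[(r,int(V[r,c0:c1].mean())) for r in range(84,190)])
for nm,r in (('f2',93),('f3',133),('wd',172)): print(nm,[(c,int(V[r-1:r+2,c].mean())) for c in range(214,290)])
f1,f2,f3,wd=onz(p,np.array([[397,80],[395,146],[394.5,207],[393.5,270]])*s,.108)
print(f1,f2,f3,wd)
print('plates ends f2',onz(p,np.array([[344,146],[448,147]])*s,.081),'f3',onz(p,np.array([[344,202],[446,203]])*s,.081))
print('wedge front top edge',onz(p,np.array([[352,287],[436,287]])*s,.081))
E
```

```text
246 V [(84, 155), (85, 158), (86, 151), (87, 135), (88, 130), (89, 140), (90, 154), (91, 161), (92, 162), (93, 163), (94, 162), (95, 158), (96, 148), (97, 137), (98, 131), (99, 128), (100, 136), (101, 152), (102, 160), (103, 159), (104, 154), (105, 156), (106, 161), (107, 164), (108, 164), (109, 164), (110, 164), (111, 163), (112, 157), (113, 140), (114, 127), (115, 139), (116, 155), (117, 153), (118, 130), (119, 95), (120, 67), (121, 61), (122, 72), (123, 101), (124, 123), (125, 117), (126, 97), (127, 94), (128, 121), (129, 148), (130, 160), (131, 163), (132, 164), (133, 163), (134, 159), (135, 152), (136, 152), (137, 159), (138, 163), (139, 163), (140, 153), (141, 126), (142, 94), (143, 97), (144, 132), (145, 154), (146, 151), (147, 126), (148, 95), (149, 73), (150, 66), (151, 65), (152, 65), (153, 65), (154, 66), (155, 71), (156, 96), (157, 130), (158, 148), (159, 153), (160, 153), (161, 151), (162, 139), (163, 109), (164, 77), (165, 62), (166, 59), (167, 63), (168, 89), (169, 125), (170, 145), (171, 152), (172, 152), (173, 152), (174, 152), (175, 148), (176, 145), (177, 148), (17
[... 3866 characters left out ...]
7, 144), (268, 150), (269, 153), (270, 154), (271, 153), (272, 153), (273, 154), (274, 153), (275, 152), (276, 152), (277, 149), (278, 147), (279, 150), (280, 155), (281, 162), (282, 159), (283, 147), (284, 133), (285, 133), (286, 140), (287, 142), (288, 143), (289, 142)]
[ 0.43160707 -0.20959657  0.108     ] [ 0.42779902 -0.24599809  0.108     ] [ 0.42486545 -0.28194572  0.108     ] [ 0.42129762 -0.32181413  0.108     ]
plates ends f2 [[ 0.39453577 -0.24320544  0.081     ]
 [ 0.46209278 -0.2487141   0.081     ]] f3 [[ 0.39082006 -0.27921399  0.081     ]
 [ 0.45923663 -0.28480862  0.081     ]]
wedge front top edge [[ 0.39025341 -0.33897427  0.081     ]
 [ 0.44972795 -0.34322804  0.081     ]]
```

```bash
python3 - <<'E'
from h import *
goto([.4255,-.2822,.086],1.488)
E
```

```text
shift [ 0.0433 -0.0011  0.1638] turn [-0.002  -0.0021  0.0098]
```

```bash
python3 jog.py '[[0.043,-0.001,0.04,0,0,0.01,1],[0.043,-0.001,0.08,0,0,0.01,1],[0.043,-0.001,0.12,0,0,0.01,1],[0.043,-0.001,0.15,0,0,0.01,1],[0.043,-0.001,0.163,0,0,0.01,1],[0.043,-0.001,0.163,0,0,0.01,1]]'; python3 jog.py '[[0,0,0,0,0,0,0.2],[0,0,0,0,0,0,0.2],[0,0,0,0,0,0,0.2],[0,0,0,0,0,0,0.2],[0,0,0,0,0,0,0.2]]'
```

```text
time_s: 9.28
eef_pos: [0.4259, -0.2831, 0.0876]
eef_rot: [-0.001, 0.735, 0.678, 0.0]
wrist_force: [1.1, -0.3, -0.0]
opening: 1.001
grasp_force: 0.0
time_s: 9.9
eef_pos: [0.4268, -0.2841, 0.0892]
eef_rot: [0.001, 0.735, 0.678, -0.0]
wrist_force: [-1.4, 0.9, 6.0]
opening: 0.33
grasp_force: 58.9
```

```bash
python3 jog.py '[[0,0,-0.01,0,0,0,0.2],[0,0,-0.03,0,0,0,0.2],[0,0,-0.06,0,0,0,0.2],[0,0,-0.1,0,0,0,0.2],[0,0,-0.13,0,0,0,0.2],[0,0,-0.13,0,0,0,0.2]]'
python3 - <<'E'
from h import *
goto([.5975,-.2574,.225],-.055)
goto([.5975,-.2574,.1],-.055)
E
```

```text
time_s: 10.65
eef_pos: [0.4276, -0.2847, 0.2212]
eef_rot: [0.003, 0.735, 0.678, 0.0]
wrist_force: [0.3, -0.8, -0.7]
opening: 0.331
grasp_force: 59.3
shift [ 0.0409  0.1671 -0.0033] turn [ 6.2000e-03 -3.0000e-04  1.5449e+00]
shift [0.0414 0.1666 0.1217] turn [ 6.2000e-03 -3.0000e-04  1.5449e+00]
```

```bash
python3 jog.py '[[0.005,0.02,0,0,0,0.17,0.2],[0.01,0.05,0,0,0,0.34,0.2],[0.02,0.08,0,0,0,0.51,0.2],[0.03,0.11,0,0,0,0.68,0.2],[0.035,0.14,0,0,0,0.85,0.2],[0.041,0.167,0,0,0,1.02,0.2],[0.041,0.167,0,0,0,1.19,0.2],[0.041,0.167,0,0,0,1.36,0.2],[0.041,0.167,0,0,0,1.5,0.2],[0.041,0.167,0,0,0,1.544,0.2]]'; python3 jog.py '[[0,0,0,0,0,0,0.2],[0,0,0,0,0,0,0.2]]'
python3 - <<'E'
from h import *
goto([.5975,-.2574,.1],-.055)
w,p=cam('wrist'); cv2.imwrite('pics/w5.png',cv2.resize(w,(800,600)))
E
```

```text
time_s: 11.9
eef_pos: [0.5953, -0.2556, 0.216]
eef_rot: [-0.001, 1.0, -0.028, -0.001]
wrist_force: [-0.3, 0.3, -1.0]
opening: 0.329
grasp_force: 59.4
time_s: 12.15
eef_pos: [0.5958, -0.256, 0.2172]
eef_rot: [-0.0, 1.0, -0.027, -0.001]
wrist_force: [-1.1, 0.4, -0.8]
opening: 0.332
grasp_force: 59.4
shift [0.002  0.0015 0.1172] turn [-0.0009  0.0014  0.0017]
```

View pics/w5.png

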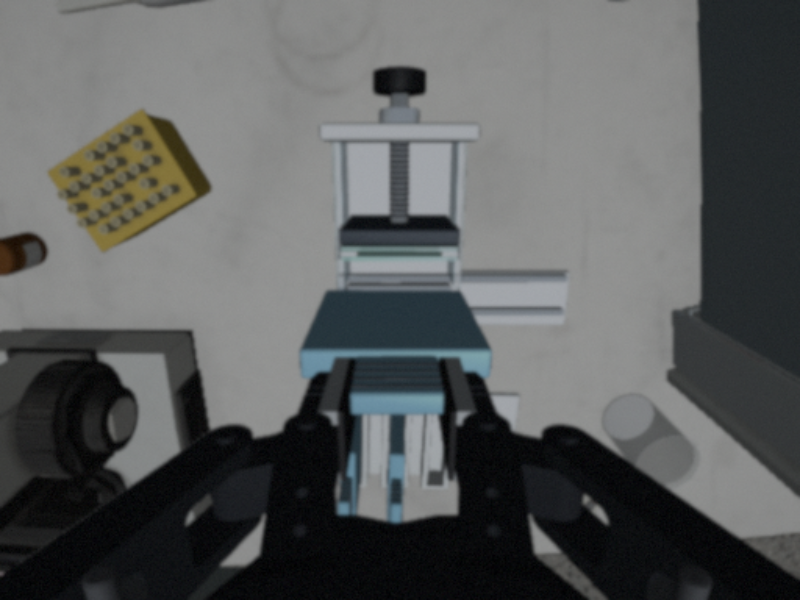

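The plate is held level and aligned, its lower far edge at (327–466, 292) and centred with the box at column 397. I'll check its far face against the cassette.

```bash
python3 - <<'E'
from h import *
p=eyes.camera_params('wrist'); s=.64
print(onz(p,np.array([[327,292],[466,292]])*s,.134),onz(p,np.array([[302,351],[490,352]])*s,.209)); print(ctrl.get_obs()['eef_pos'])
print('cass',onz(p,np.array([[400,259],[341,258],[460,260]])*s,.085),'rw',onz(p,np.array([[321,126],[479,126]])*s,.074))
E
```

```text
[[ 0.60357157 -0.21993389  0.134     ]
 [ 0.59970534 -0.29184378  0.134     ]] [[ 0.60437227 -0.22175876  0.209     ]
 [ 0.6003212  -0.28964132  0.209     ]]
[ 0.59589283 -0.25604786  0.21751521]
cass [[ 0.60761175 -0.25840172  0.085     ]
 [ 0.61020754 -0.22215282  0.085     ]
 [ 0.60501716 -0.29533465  0.085     ]] rw [[ 0.68832581 -0.21576534  0.074     ]
 [ 0.68334642 -0.3092898   0.074     ]]
```

```bash
python3 jog.py '[[0.001,0.0015,0.01,0,0,0,0.2],[0.001,0.0015,0.03,0,0,0,0.2],[0.001,0.0015,0.05,0,0,0,0.2],[0.001,0.0015,0.07,0,0,0,0.2],[0.001,0.0015,0.09,0,0,0,0.2],[0.001,0.0015,0.105,0,0,0,0.2],[0.001,0.0015,0.117,0,0,0,0.2],[0.001,0.0015,0.117,0,0,0,0.2]]'
```

```text
time_s: 13.2
eef_pos: [0.5966, -0.2574, 0.1001]
eef_rot: [-0.001, 1.0, -0.027, -0.001]
wrist_force: [0.7, -0.4, 0.8]
opening: 0.331
grasp_force: 59.4
```

```bash
python3 jog.py '[[0,0,0.003,0,0,0,0.2],[0,0,0.006,0,0,0,0.2],[0,0,0.006,0,0,0,0.2]]'; python3 jog.py '[[0,0,0.001,0,0,0,0.2],[0,0,0.002,0,0,0,0.2],[0,0,0.002,0,0,0,0.2]]'
```

```text
time_s: 13.58
eef_pos: [0.5971, -0.2578, 0.0954]
eef_rot: [0.0, 1.0, -0.027, 0.0]
wrist_force: [-0.1, -0.6, -0.2]
opening: 0.33
grasp_force: 59.4
time_s: 13.95
eef_pos: [0.5972, -0.2578, 0.0934]
eef_rot: [0.0, 1.0, -0.027, 0.0]
wrist_force: [0.8, 0.1, -0.1]
opening: 0.33
grasp_force: 59.4
```

```bash
python3 jog.py '[[0,0,0.001,0,0,0,0.2],[0,0,0.002,0,0,0,0.2],[0,0,0.002,0,0,0,0.2]]'; python3 jog.py '[[0.001,0,0,0,0,0,0.2],[0.002,0,0,0,0,0,0.2],[0.002,0,0,0,0,0,0.2]]';  python3 jog.py '[[0.001,0,0,0,0,0,0.2],[0.0015,0,0,0,0,0,0.2],[0.0015,0,0,0,0,0,0.2]]'
```

```text
time_s: 14.32
eef_pos: [0.5981, -0.2579, 0.0932]
eef_rot: [0.0, 1.0, -0.027, 0.001]
wrist_force: [-1.7, 2.4, 9.1]
opening: 0.328
grasp_force: 60.4
time_s: 14.7
eef_pos: [0.599, -0.2579, 0.0932]
eef_rot: [0.0, 1.0, -0.027, -0.0]
wrist_force: [-5.6, 3.2, 12.4]
opening: 0.334
grasp_force: 60.7
time_s: 15.08
eef_pos: [0.5991, -0.2579, 0.0932]
eef_rot: [-0.0, 1.0, -0.027, -0.002]
wrist_force: [-11.0, 3.4, 14.9]
opening: 0.334
grasp_force: 61.2
```

The plate is on the floor and against the cassette. I'll release it and head back over the rack.

```bash
python3 jog.py '[[-0.001,0,-0.002,0,0,0,0.2],[-0.001,0,-0.002,0,0,0,0.6],[-0.001,0,-0.002,0,0,0,1],[-0.001,0,-0.002,0,0,0,1],[-0.001,0,-0.002,0,0,0,1],[-0.001,0,-0.03,0,0,0,1],[-0.001,0,-0.08,0,0,0,1],[-0.001,0,-0.13,0,0,0,1],[-0.001,0,-0.13,0,0,0,1]]'
python3 - <<'E'
from h import *
w,p=cam('wrist'); cv2.imwrite('pics/w6.png',w)
goto([.421,-.321,.222],1.488)
E
```

```text
time_s: 16.2
eef_pos: [0.6023, -0.2595, 0.2274]
eef_rot: [0.003, 1.0, -0.027, 0.004]
wrist_force: [0.7, -0.4, 0.4]
opening: 0.998
grasp_force: 0.0
shift [-0.1762  0.072   0.0014] turn [ 0.0055 -0.0016 -1.5422]
```

View pics/w6.png

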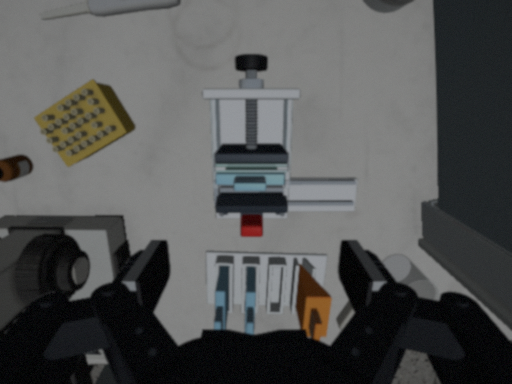

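The filler stands upright against the cassette at (250,180) with the gate still shut. The wedge is next.

```bash
python3 jog.py '[[-0.03,0.012,0,0,0,-0.17,1],[-0.06,0.024,0,0,0,-0.34,1],[-0.09,0.036,0,0,0,-0.51,1],[-0.12,0.048,0,0,0,-0.68,1],[-0.15,0.06,0,0,0,-0.85,1],[-0.175,0.072,0,0,0,-1.02,1],[-0.175,0.072,0,0,0,-1.19,1],[-0.175,0.072,0,0,0,-1.36,1],[-0.175,0.072,0,0,0,-1.5,1],[-0.175,0.072,0,0,0,-1.543,1]]';python3 jog.py '[[0,0,0,0,0,0,1],[0,0,0,0,0,0,1]]'
python3 - <<'E'
from h import *
goto([.4225,-.3225,.087],1.488)
E
```

```text
time_s: 17.5
eef_pos: [0.4202, -0.3195, 0.2193]
eef_rot: [-0.002, 0.735, 0.678, 0.0]
wrist_force: [0.0, 0.4, 0.4]
opening: 0.996
grasp_force: 0.0
time_s: 17.75
eef_pos: [0.4206, -0.3199, 0.2203]
eef_rot: [-0.001, 0.736, 0.677, 0.0]
wrist_force: [0.4, 0.4, -0.1]
opening: 1.001
grasp_force: 0.0
shift [-0.0026  0.0022  0.1333] turn [-0.0012 -0.0012 -0.0001]
```

```bash
python3 jog.py '[[-0.0025,0.002,0.03,0,0,0,1],[-0.0025,0.002,0.07,0,0,0,1],[-0.0025,0.002,0.1,0,0,0,1],[-0.0025,0.002,0.12,0,0,0,1],[-0.0025,0.002,0.132,0,0,0,1],[-0.0025,0.002,0.132,0,0,0,1]]'; python3 jog.py '[[0,0,0,0,0,0,0.2],[0,0,0,0,0,0,0.2],[0,0,0,0,0,0,0.2],[0,0,0,0,0,0,0.2],[0,0,0,0,0,0,0.2]]'
```

```text
time_s: 18.5
eef_pos: [0.4224, -0.3225, 0.0885]
eef_rot: [-0.001, 0.736, 0.677, 0.0]
wrist_force: [0.4, 0.1, 0.5]
opening: 1.001
grasp_force: 0.0
time_s: 19.12
eef_pos: [0.423, -0.3234, 0.0901]
eef_rot: [0.001, 0.735, 0.678, -0.0]
wrist_force: [-1.9, 0.3, 5.8]
opening: 0.329
grasp_force: 59.0
```

```bash
python3 jog.py '[[0,0,-0.01,0,0,0,0.2],[0,0,-0.03,0,0,0,0.2],[0,0,-0.06,0,0,0,0.2],[0,0,-0.1,0,0,0,0.2],[0,0,-0.14,0,0,0,0.2],[0,0,-0.14,0,0,0,0.2]]'
python3 - <<'E'
from h import *
goto([.580,-.2572,.23],-.055)
E
```

```text
time_s: 19.88
eef_pos: [0.4242, -0.3246, 0.2334]
eef_rot: [0.004, 0.735, 0.678, -0.0]
wrist_force: [0.9, 0.4, -1.4]
opening: 0.33
grasp_force: 59.4
shift [0.0799 0.1497 0.0038] turn [8.2000e-03 1.0000e-04 1.5439e+00]
```

```bash
python3 jog.py '[[0.01,0.02,0,0,0,0.17,0.2],[0.02,0.045,0,0,0,0.34,0.2],[0.04,0.07,0,0,0,0.51,0.2],[0.05,0.1,0,0,0,0.68,0.2],[0.065,0.125,0,0,0,0.85,0.2],[0.08,0.15,0,0,0,1.02,0.2],[0.08,0.15,0,0,0,1.19,0.2],[0.08,0.15,0,0,0,1.36,0.2],[0.08,0.15,0,0,0,1.5,0.2],[0.08,0.15,0,0,0,1.543,0.2]]'; python3 jog.py '[[0,0,0,0,0,0,0.2],[0,0,0,0,0,0,0.2]]'
python3 - <<'E'
from h import *
import pickle
goto([.580,-.2572,.23],-.055)
w,p=cam('wrist'); pickle.dump((w,p),open('w7.pkl','wb')); cv2.imwrite('pics/w7.png',w)
H,S,V=cv2.split(cv2.cvtColor(w,cv2.COLOR_BGR2HSV))
m=((H>8)&(H<24)&(S>110)).astype(np.uint8); m[:150]=0; m[:,:180]=0; m[:,330:]=0
ys,xs=np.nonzero(m); print('orange rows/cols',ys.min(),ys.max(),xs.min(),xs.max())
tz=ctrl.get_obs()['eef_pos'][2]; print('tz',tz)
for r in range(ys.min(),ys.max()+1,4):
    c=xs[ys==r]; print(r,c.min(),c.max(),len(c),int(V[r,c].mean()),end=' | ')
b=((H>85)&(H<112)&(S>50)).astype(np.uint8); 
for c in (225,235,245,252,260,270,280): 
    r=np.nonzero(b[150:260,c])[0]+150; print('blue col',c,r.min() if len(r) else None,r.max() if len(r) else None)
print('V col',[(r,int(V[r,225:235].mean()),int(S[r,225:235].mean())) for r in range(150,236,1)])
E
```

```text
time_s: 21.12
eef_pos: [0.5781, -0.2549, 0.2275]
eef_rot: [-0.001, 1.0, -0.028, -0.001]
wrist_force: [-0.7, -0.1, -0.5]
opening: 0.335
grasp_force: 59.4
time_s: 21.38
eef_pos: [0.5784, -0.2553, 0.2285]
eef_rot: [-0.0, 1.0, -0.027, -0.001]
wrist_force: [-0.5, -0.3, -1.5]
opening: 0.327
grasp_force: 59.4
shift [ 0.0017  0.0018 -0.0015] turn [-0.0007  0.0012  0.0017]
orange rows/cols 179 383 181 324
tz 0.2286841990988433
179 220 287 66 49 | 183 215 289 75 69 | 187 214 290 77 69 | 191 212 292 81 70 | 195 211 294 84 70 | 199 209 296 88 70 | 203 208 298 91 70 | 207 206 299 94 70 | 211 204 301 98 70 | 215 203 303 101 78 | 219 201 305 105 158 | 223 201 305 105 159 | 227 201 304 104 148 | 231 202 304 79 88 | 235 202 304 75 88 | 239 203 303 58 59 | 243 240 269 17 62 | 247 238 284 4 39 | 251 224 284 61 99 | 255 222 285 64 147 | 259 223 284 62 152 | 263 223 284 62 150 | 267 226 285 2 17 | Traceback (most recent call last):
  File "<stdin>", line 10, in <module>
    return umr_minimum(a, axis, None, out, keepdims, initial, where)
ValueError: zero-size array to reduction operation minimum which has no identity
```

```bash
python3 - <<'E'
from h import *
import pickle
w,p=pickle.load(open('w7.pkl','rb')); H,S,V=cv2.split(cv2.cvtColor(w,cv2.COLOR_BGR2HSV))
print('foot edge',onz(p,[[218,180.5],[288,180.5]],.1445),'top edge',onz(p,[[203,216.5],[303,216.5]],.2195))
print([(r,int(V[r,235:270].mean()),int(H[r,235:270].mean()),int(S[r,235:270].mean())) for r in range(140,184)])
E
```

```text
foot edge [[ 0.59094816 -0.22664629  0.1445    ]
 [ 0.58793388 -0.28293756  0.1445    ]] top edge [[ 0.5913988  -0.2269448   0.2195    ]
 [ 0.58839725 -0.28296318  0.2195    ]]
[(140, 127, 89, 42), (141, 101, 87, 48), (142, 78, 86, 55), (143, 87, 86, 55), (144, 120, 89, 45), (145, 146, 92, 40), (146, 143, 93, 41), (147, 113, 94, 49), (148, 102, 97, 69), (149, 127, 97, 70), (150, 136, 96, 67), (151, 115, 96, 65), (152, 88, 98, 62), (153, 76, 100, 59), (154, 78, 101, 62), (155, 95, 100, 73), (156, 126, 98, 75), (157, 151, 96, 70), (158, 164, 95, 67), (159, 167, 96, 67), (160, 166, 96, 68), (161, 165, 97, 69), (162, 163, 98, 70), (163, 151, 98, 69), (164, 124, 99, 61), (165, 93, 101, 45), (166, 92, 104, 28), (167, 117, 104, 26), (168, 133, 105, 28), (169, 135, 105, 28), (170, 123, 105, 29), (171, 90, 106, 31), (172, 52, 105, 39), (173, 31, 106, 58), (174, 28, 107, 70), (175, 28, 106, 77), (176, 29, 105, 69), (177, 28, 109, 55), (178, 31, 50, 39), (179, 48, 10, 137), (180, 62, 12, 182), (181, 68, 12, 196), (182, 70, 12, 200), (183, 69, 12, 202)]
```

```bash
python3 - <<'E'
from h import *
import pickle
w,p=pickle.load(open('w7.pkl','rb')); V=w.max(2)
print('tab',onz(p,[[252,156],[252,164.2]],.112))
for c in ((222,232),(272,284)):
  print([(r,int(V[r,c[0]:c[1]].mean())) for r in range(142,180)])
print([(r,onz(p,[[252,r]],.085)[0,0].round(4)) for r in (148,150,152,154,156,158,160)])
E
```

```text
tab [[ 0.60303162 -0.25456864  0.112     ]
 [ 0.59551602 -0.25415458  0.112     ]]
[(142, 136), (143, 140), (144, 145), (145, 150), (146, 142), (147, 115), (148, 109), (149, 137), (150, 160), (151, 169), (152, 170), (153, 171), (154, 171), (155, 171), (156, 170), (157, 170), (158, 165), (159, 149), (160, 127), (161, 123), (162, 127), (163, 125), (164, 111), (165, 92), (166, 95), (167, 116), (168, 130), (169, 131), (170, 120), (171, 90), (172, 54), (173, 34), (174, 28), (175, 29), (176, 30), (177, 29), (178, 30), (179, 46)]
[(142, 93), (143, 99), (144, 124), (145, 146), (146, 144), (147, 113), (148, 101), (149, 131), (150, 158), (151, 169), (152, 171), (153, 171), (154, 171), (155, 172), (156, 171), (157, 170), (158, 168), (159, 158), (160, 140), (161, 132), (162, 132), (163, 126), (164, 108), (165, 86), (166, 91), (167, 116), (168, 133), (169, 136), (170, 124), (171, 92), (172, 52), (173, 31), (174, 28), (175, 28), (176, 28), (177, 29), (178, 35), (179, 52)]
[(148, np.float64(0.6057)), (150, np.float64(0.6037)), (152, np.float64(0.6017)), (154, np.float64(0.5997)), (156, np.float64(0.5977)), (158, np.float64(0.5957)), (160, np.float64(0.5937))]
```

```bash
python3 jog.py '[[0.002,0.002,0.02,0,0,0,0.2],[0.002,0.002,0.05,0,0,0,0.2],[0.002,0.002,0.075,0,0,0,0.2],[0.002,0.002,0.09,0,0,0,0.2],[0.002,0.002,0.095,0,0,0,0.2],[0.002,0.002,0.095,0,0,0,0.2]]'; python3 jog.py '[[0,0,0.003,0,0,0,0.2],[0,0,0.006,0,0,0,0.2],[0,0,0.008,0,0,0,0.2],[0,0,0.008,0,0,0,0.2]]'
```

```text
time_s: 22.18
eef_pos: [0.5809, -0.2578, 0.1344]
eef_rot: [0.0, 1.0, -0.027, 0.0]
wrist_force: [0.4, -0.1, -0.4]
opening: 0.328
grasp_force: 59.4
time_s: 22.68
eef_pos: [0.5806, -0.2576, 0.1262]
eef_rot: [-0.0, 1.0, -0.027, -0.0]
wrist_force: [-0.5, -0.1, -1.6]
opening: 0.328
grasp_force: 59.4
```

```bash
python3 jog.py '[[0,0,0.002,0,0,0,0.2],[0,0,0.004,0,0,0,0.2],[0,0,0.004,0,0,0,0.2]]'; python3 jog.py '[[0,0,0.002,0,0,0,0.2],[0,0,0.004,0,0,0,0.2],[0,0,0.004,0,0,0,0.2]]';python3 jog.py '[[0,0,0.002,0,0,0,0.2],[0,0,0.003,0,0,0,0.2],[0,0,0.003,0,0,0,0.2]]'
```

```text
time_s: 23.05
eef_pos: [0.5805, -0.2576, 0.122]
eef_rot: [-0.0, 1.0, -0.027, -0.0]
wrist_force: [-0.6, -0.3, -1.1]
opening: 0.332
grasp_force: 59.4
time_s: 23.42
eef_pos: [0.5805, -0.2575, 0.118]
eef_rot: [-0.0, 1.0, -0.027, -0.0]
wrist_force: [0.3, 0.1, -1.1]
opening: 0.331
grasp_force: 59.4
time_s: 23.8
eef_pos: [0.5806, -0.2576, 0.1151]
eef_rot: [-0.0, 1.0, -0.027, -0.0]
wrist_force: [-0.4, 0.5, -1.1]
opening: 0.328
grasp_force: 59.4
```

```bash
python3 jog.py '[[0,0,0.001,0,0,0,0.2],[0,0,0.002,0,0,0,0.2],[0,0,0.002,0,0,0,0.2]]'; python3 jog.py '[[0,0,0.001,0,0,0,0.2],[0,0,0.002,0,0,0,0.2],[0,0,0.002,0,0,0,0.2]]'
```

```text
time_s: 24.18
eef_pos: [0.5806, -0.2576, 0.1132]
eef_rot: [-0.0, 1.0, -0.027, -0.0]
wrist_force: [1.1, 0.1, -1.7]
opening: 0.33
grasp_force: 59.4
time_s: 24.55
eef_pos: [0.5809, -0.2578, 0.1114]
eef_rot: [0.0, 1.0, -0.027, 0.0]
wrist_force: [1.0, -0.3, -0.4]
opening: 0.329
grasp_force: 59.5
```

```bash
python3 jog.py '[[0,0,0.001,0,0,0,0.2],[0,0,0.0015,0,0,0,0.2],[0,0,0.0015,0,0,0,0.2]]'; python3 jog.py '[[0,0,0.001,0,0,0,0.2],[0,0,0.0015,0,0,0,0.2],[0,0,0.0015,0,0,0,0.2]]'
```

```text
time_s: 24.92
eef_pos: [0.5812, -0.2579, 0.1102]
eef_rot: [0.0, 1.0, -0.027, 0.001]
wrist_force: [2.7, -0.4, 1.2]
opening: 0.33
grasp_force: 59.8
time_s: 25.3
eef_pos: [0.5814, -0.258, 0.1089]
eef_rot: [0.0, 1.0, -0.027, 0.001]
wrist_force: [4.0, -0.4, 4.2]
opening: 0.328
grasp_force: 60.0
```

```bash
python3 jog.py '[[0.0005,0,0.001,0,0,0,0.2],[0.0005,0,0.0015,0,0,0,0.2],[0.0005,0,0.0015,0,0,0,0.2]]'; python3 jog.py '[[0.0005,0,0.001,0,0,0,0.2],[0.0005,0,0.0015,0,0,0,0.2],[0.0005,0,0.0015,0,0,0,0.2]]'
```

```text
time_s: 25.68
eef_pos: [0.5821, -0.2581, 0.1076]
eef_rot: [0.001, 1.0, -0.027, 0.001]
wrist_force: [4.3, -0.6, 5.4]
opening: 0.331
grasp_force: 60.2
time_s: 26.05
eef_pos: [0.5827, -0.2582, 0.1064]
eef_rot: [0.001, 1.0, -0.027, 0.001]
wrist_force: [4.7, 0.7, 7.2]
opening: 0.33
grasp_force: 60.4
```

```bash
python3 jog.py '[[0.0003,0,0.001,0,0,0,0.2],[0.0003,0,0.001,0,0,0,0.2]]'; python3 jog.py '[[0.0003,0,0.001,0,0,0,0.2],[0.0003,0,0.001,0,0,0,0.2]]'; python3 jog.py '[[0.0003,0,0.001,0,0,0,0.2],[0.0003,0,0.001,0,0,0,0.2]]'
```

```text
time_s: 26.3
eef_pos: [0.583, -0.2583, 0.1059]
eef_rot: [0.001, 1.0, -0.027, 0.001]
wrist_force: [3.1, 0.5, 9.0]
opening: 0.333
grasp_force: 60.7
time_s: 26.55
eef_pos: [0.583, -0.2583, 0.1057]
eef_rot: [0.001, 1.0, -0.027, 0.001]
wrist_force: [-0.4, 1.8, 16.2]
opening: 0.329
grasp_force: 61.3
time_s: 26.8
eef_pos: [0.5831, -0.2583, 0.1056]
eef_rot: [0.001, 1.0, -0.027, 0.001]
wrist_force: [-3.7, 3.5, 22.0]
opening: 0.33
grasp_force: 61.9
```

```bash
python3 jog.py '[[0,0,0.0005,0,0,0,0.2],[0,0,0.001,0,0,0,0.2],[0,0,0.001,0,0,0,0.2],[0,0,0.001,0,0,0,0.2]]'
python3 - <<'E'
from h import *
w,p=cam('wrist'); cv2.imwrite('pics/w8.png',w); H,S,V=cv2.split(cv2.cvtColor(w,cv2.COLOR_BGR2HSV))
def b(n,m,z,a=80):
    cs,_=cv2.findContours(m.astype(np.uint8),cv2.RETR_EXTERNAL,cv2.CHAIN_APPROX_NONE)
    for c in cs:
        if cv2.contourArea(c)>a:
            x,y,ww,h=cv2.boundingRect(c); print(n,x,y,ww,h,onz(p,[[x+ww/2,y+h/2]],z)[0].round(4))
b('red',((H<7)|(H>173))&(S>150)&(V>50),.09); b('orange',(H>8)&(H<24)&(S>110),.1); b('blue',(H>88)&(H<110)&(S>55)&(V>100),.085)
s,q=cam('side'); p=q; H,S,V=cv2.split(cv2.cvtColor(s,cv2.COLOR_BGR2HSV)); b('side red',((H<7)|(H>173))&(S>150)&(V>50),.08,20)
o=ctrl.get_obs(); print(o['eef_pos'],o['wrist_force'],o['time_s'])
E
```

```text
time_s: 27.3
eef_pos: [0.5832, -0.2583, 0.1055]
eef_rot: [0.001, 1.0, -0.027, 0.001]
wrist_force: [-5.8, 3.4, 25.9]
opening: 0.33
grasp_force: 62.4
red 234 267 35 27 [ 0.5483 -0.2546  0.09  ]
orange 222 239 64 28 [ 0.5736 -0.2575  0.1   ]
orange 200 210 107 30 [ 0.591  -0.2581  0.1   ]
orange 0 146 23 18 [ 0.6378 -0.1317  0.1   ]
orange 9 116 53 37 [ 0.6475 -0.1482  0.1   ]
orange 0 41 74 87 [ 0.6718 -0.1553  0.1   ]
blue 219 211 58 13 [ 0.5893 -0.2547  0.085 ]
blue 190 189 117 21 [ 0.6008 -0.2557  0.085 ]
side red 251 186 9 17 [ 0.541  -0.2658  0.08  ]
side red 202 110 13 5 [0.7256 0.1927 0.08  ]
[ 0.5831589  -0.25834046  0.1054981 ] [-5.97305882  4.2511358  26.93007363] 27.4
```

The gate is still at its stop (grip y = -.2546), and the filler and wedge are seated. The pack is tight at about 27 N with the foot about 11 mm above the floor, so I'm handing in.

```bash
python3 -c "
from bench import ctrl, eyes
print(ctrl.hand_in())"
```

```text
the job is handed in; nothing more can be done
None
```

The gate is fully shut, one filler plate stands against the cassette, and the wedge is jammed tight about 11 mm above the box floor; I handed in at about 27 s, still gripping it and pressing with about 27 N.

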